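# Seat the rosettes along the pencilled curve

## Robot

A 6-joint arm with a two-finger parallel gripper is mounted at the origin on the work surface. World frame = base frame: x ahead of the robot, y to its left, z up, the work surface at z = 0. Lengths are in m, angles in rad, forces in N, time in s.
With the tool pointing down it reaches from about 0.325 to 0.9 m from the base axis. Payload 6.1 kg.
Tool frame: the origin (TCP) lies at the very end of the fingers, on their centre line; the grasp point (between the pads) lies 19 mm behind it; z points along the fingers, y is the line along which they close (so a half turn about z gives the same grasp; the last joint's range is limited). The gripper opens to 87 mm and grips with 3 to 60 N. Pads are 19 mm wide; open, the fingers measure 117 mm over their backs; the gripper's body (75 mm by 190 mm) begins 51 mm behind the grasp point.
Start: joints at [-1.414, 0.22, 1.526, -0, 1.395, -0.126], TCP at [0.174, -0.6, 0.223] pointing down, gripper open.
Joint ranges: [-2.98, 2.98], [-0.91, 2.08], [0.09, 2.57], [-1.24, 4.39], [0.2, 2.65], [-2.68, 2.68]. Speed limits (rad/s): [2.57, 2.57, 3.01, 3.14, 3.14, 3.14].

## Interface

Orientations are given as a rotation vector (axis times angle).
In Python, from plant import readout, vision, env gives the robot as it stands. The module is installed in compiled form; this text tells all that it offers.
- The arm moves only by the tool drive_tool, never from a script. Its arguments are lists of equal length, an entry for each row: "travel": the shift along the tool's x, y, z in m, a list of three; "roll": the turn about the tool's z in rad; "gripper": the finger opening in m, from 0 to 0.087. In form: {"travel": [[tx, ty, tz], ...], "roll": [roll, ...], "gripper": [gripper, ...]}. A call has exactly 8 rows; each row is the pose to reach, as a shift and turn from the pose commanded when the call began, along the tool's axes at that moment; what a row does not reach only later rows make up. A row lasts 1/10 s, in which the tool goes at most 50 mm and 8.59 degrees, less where a joint would pass 70% of its speed; a pose out of reach is approached as far as the arm can. A call with a gripper value outside its range is refused whole. The fingers move at their own pace and stop on an object; "newtons" is the grip in N (left out, the last holds). Time passes only in rows, so rows that repeat a pose let the fingers close, or fill a call up. It gives the time, the measured TCP pose, the force, the opening and the grip force at its end, in the units of the state.
- readout.read_state(): the state, without advancing time (a new reading comes with each control period).
- vision.capture(name): name is "scene" or "top" or "wrist"; returns a dict with "pixels" (420x560x3 uint8, blue, green, red), "camera_matrix" (3x3 intrinsics, pixels), "rvec" (rotation vector, rad) and "tvec" (3), from world to camera coordinates, as OpenCV has them; the wrist camera has in their place "mount" (4x4, takes a point from camera to tool coordinates, whose origin is the TCP and whose axes are the flange's). Camera axes: x right, y down, z forward; pixel columns grow to the right and rows downward; lengths in m; the calibration is good to about 2 mm. A picture is of the moment at which its call begins: read the wrist's pose just before it. There is no depth.
- env.finish_job(): hands the job in; it is judged then, once.
The state is a dict: "time": time; "qpos": joint angles; "qvel": joint speeds; "joint_efforts": joint torques, N m; "tcp_pos": TCP position; "tool_rot": TCP orientation; "ft_force": force on the tool from outside, world axes, zero at the start; "torque": the same for the moment, N m; "grip_width": opening from 0.0 (shut) to 1.0 (fully open); "grip_force": force on a finger pad.
Only numpy, scipy, OpenCV 4.12 (cv2) and the standard library are available. Lean on these libraries where they do the work, as an engineer would, in place of code of your own. Each camera call takes 0.05 s, during which the arm holds its last target. There are 200 camera calls.

## Task

The five carved rosettes glued along the S-shaped pencil line on the white panel still stand a little proud. Starting at the rosette beside the carved leaf, follow the line with a fingertip to its other end, easing off between rosettes and gently pressing each one down in turn until it is fully home in its recess. Pick nothing up and leave the loose things on and around the panel where they are.

Things in the scene. Friction and masses are not known exactly. Their poses are not given: they have to be found in the camera images.
- panel: white panel 180 x 310 x 12 mm, frame 10 mm wide rising 3 mm above the white face. Origin at the centre of its underside, 20 mm above the table; x along the short side away from the robot, y along the long side, z up; white face at z = +12 mm. Under a push the whole panel sinks straight down into the foam, not tilting, up to 12 mm at about 1.5 N per mm, and springs back
- cushion: dark foam cushion 200 x 330 x 20 mm under the panel, fixed to the table, axes as the panel's; origin at the centre of its underside
- leaf (a point): middle of the three-lobed carved wooden leaf fixed on the panel's face (about 50 mm wide, 4 mm high), which marks the end where the row of five rosettes begins; at x = 0, y = +133 mm of the panel's frame, level with its top
- crown1 (a point): top centre of the first rosette, next to the carved leaf: a round carved wooden boss 40 mm across, a shallow cone falling 7 mm from centre to rim, at x = 0, y = 96 mm of the panel's frame; the top stands 7 mm above the white face when the joint reads 0 and 3 mm when home. Sinks with the rosette and the panel
- rosette1 (a joint): how far the first rosette, next to the carved leaf is pressed into its recess, m: 0 fully proud, 0.004 fully home (a hard stop); starts between 0 and 0.001; moves under about 1 N and stays where it is left. Shoved sideways at its rim by a low fingertip it can bind instead of sinking: come onto it from above
- crown2 (a point): top centre of the second rosette: a round carved wooden boss 40 mm across, a shallow cone falling 7 mm from centre to rim, at x = 28, y = 48 mm of the panel's frame; the top stands 7 mm above the white face when the joint reads 0 and 3 mm when home. Sinks with the rosette and the panel
- rosette2 (a joint): how far the second rosette is pressed into its recess, m: 0 fully proud, 0.004 fully home (a hard stop); starts between 0 and 0.001; moves under about 1 N and stays where it is left. Shoved sideways at its rim by a low fingertip it can bind instead of sinking: come onto it from above
- crown3 (a point): top centre of the third (middle) rosette: a round carved wooden boss 40 mm across, a shallow cone falling 7 mm from centre to rim, at x = 0, y = 0 mm of the panel's frame; the top stands 7 mm above the white face when the joint reads 0 and 3 mm when home. Sinks with the rosette and the panel
- rosette3 (a joint): how far the third (middle) rosette is pressed into its recess, m: 0 fully proud, 0.004 fully home (a hard stop); starts between 0 and 0.001; moves under about 1 N and stays where it is left. Shoved sideways at its rim by a low fingertip it can bind instead of sinking: come onto it from above
- crown4 (a point): top centre of the fourth rosette: a round carved wooden boss 40 mm across, a shallow cone falling 7 mm from centre to rim, at x = -28, y = -48 mm of the panel's frame; the top stands 7 mm above the white face when the joint reads 0 and 3 mm when home. Sinks with the rosette and the panel
- rosette4 (a joint): how far the fourth rosette is pressed into its recess, m: 0 fully proud, 0.004 fully home (a hard stop); starts between 0 and 0.001; moves under about 1 N and stays where it is left. Shoved sideways at its rim by a low fingertip it can bind instead of sinking: come onto it from above
- crown5 (a point): top centre of the fifth and last rosette, farthest from the leaf: a round carved wooden boss 40 mm across, a shallow cone falling 7 mm from centre to rim, at x = 0, y = -96 mm of the panel's frame; the top stands 7 mm above the white face when the joint reads 0 and 3 mm when home. Sinks with the rosette and the panel
- rosette5 (a joint): how far the fifth and last rosette, farthest from the leaf is pressed into its recess, m: 0 fully proud, 0.004 fully home (a hard stop); starts between 0 and 0.001; moves under about 1 N and stays where it is left. Shoved sideways at its rim by a low fingertip it can bind instead of sinking: come onto it from above
- plug: loose upright turned wooden plug, 24 mm across, 22 mm tall, standing on the panel in one hollow of the curve; origin at the centre of its underside
- offcut: loose wooden offcut 22 x 45 x 18 mm lying on the panel in the other hollow of the curve; origin at the centre of its underside
- gouge: loose carving gouge, 200 mm long and 21 mm thick, lying on the table beside the cushion's edge nearest the robot; origin at its middle on the table
- block: loose wooden block 50 x 110 x 35 mm on the table; origin at the centre of its underside
- glue: loose white glue bottle, 56 mm across, 140 mm tall; origin at the centre of its underside
- mug: loose white mug, 80 mm across, 90 mm tall; origin at the centre of its underside
- stone: loose grey sharpening stone 60 x 160 x 22 mm on the table; origin at the centre of its underside

How it is judged:
By the outcome, as a careful person would: the job done as asked, in the order asked, and still so for the second after the job is handed in, with the robot touching nothing.
It also fails if it takes over 42 s, if anything falls off the work surface, if the arm or the gripper's body presses on something with over 40 N, if the wrist force passes 120 N, or if a joint passes its speed limit or range.

## Working session

There is one attempt and no reset: what is moved stays moved. The work goes in short steps, Python scripts to look and compute and a tool call to move; the robot and the scene stay as the last step left them, time stands still between calls to the robot, and variables do not carry over. Pictures are saved under pics/ and viewed, at most 10 in all, crops included, and the job is handed in when it is done.

Besides the shell and the picture viewer there is one more tool, called after "Emit:" by a JSON object that holds its "method" and its "body", one argument or row to a line. drive_tool: Moves the arm, as the interface text tells. Its arguments: {"type":"object","properties":{"travel":{"type":"array","items":{"type":"array","items":{"type":"number"}}},"roll":{"type":"array","items":{"type":"number"}},"gripper":{"type":"array","items":{"type":"number"}},"newtons":{"type":"number"}},"required":["travel","roll","gripper"]}

```bash
mkdir -p pics; python3 - <<'E'
from plant import readout, vision
import cv2,numpy as np,pickle
s=readout.read_state();print({k:np.round(v,3) for k,v in s.items()})
d={}
for n in("scene","top"):
    c=vision.capture(n);d[n]=c;cv2.imwrite(f"pics/{n}0.png",c["pixels"]);print(n,np.round(c["camera_matrix"],1).tolist(),np.round(c["rvec"],3),np.round(c["tvec"],3))
pickle.dump(d,open("cap.pkl","wb"))
E
```

```text
{'time': np.float64(0.0), 'qpos': array([-1.414,  0.221,  1.528, -0.   ,  1.395, -0.126]), 'qvel': array([ 0.   ,  0.001,  0.   , -0.   , -0.   ,  0.001]), 'joint_efforts': array([ 1.0000e-03, -4.9461e+01, -3.8738e+01,  7.0000e-02,  5.7000e-02,
       -0.0000e+00]), 'tcp_pos': array([ 0.174, -0.6  ,  0.221]), 'tool_rot': array([-3.108, -0.442,  0.   ]), 'ft_force': array([-0.451,  0.027, -0.598]), 'torque': array([-0.033, -0.083,  0.001]), 'grip_force': np.float64(0.0), 'grip_width': np.float64(0.998)}
scene [[518.9, 0.0, 281.3], [0.0, 518.9, 207.4], [0.0, 0.0, 1.0]] [ 2.202  0.708 -0.321] [-0.412 -0.166  1.792]
top [[515.9, 0.0, 280.2], [0.0, 515.9, 211.4], [0.0, 0.0, 1.0]] [ 2.105 -2.159  0.173] [0.022 0.519 1.545]
```

View pics/scene0.png

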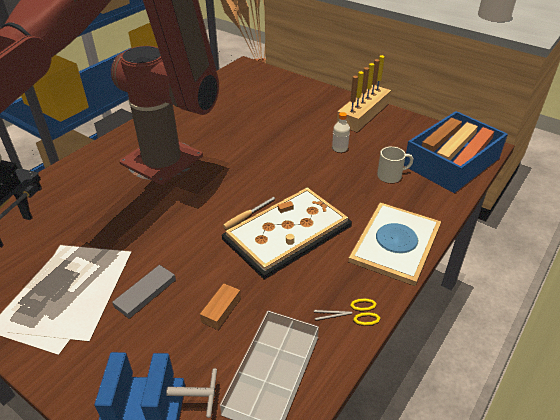

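View pics/top0.png

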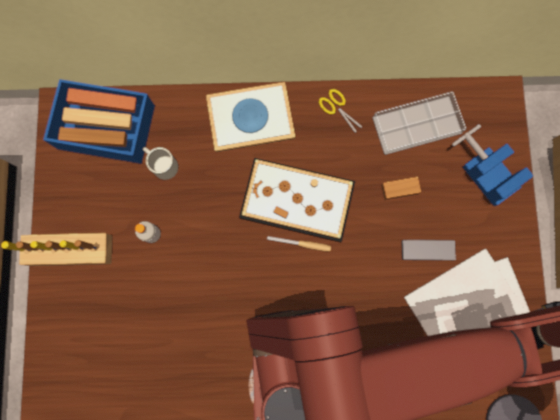

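```bash
cat > h.py <<'E'
import cv2,numpy as np
def ray(c,uv):
    R=cv2.Rodrigues(np.array(c["rvec"],float))[0];t=np.array(c["tvec"],float).ravel()
    p=cv2.undistortPoints(np.array(uv,float).reshape(-1,1,2),c["camera_matrix"],None).reshape(-1,2)
    return -R.T@t,np.c_[p,np.ones(len(p))]@R
def plane(c,uv,z):
    o,d=ray(c,uv);return o+d*((z-o[2])/d[:,2])[:,None]
MOD=np.array([[0,96],[28,48],[0,0],[-28,-48],[0,-96]])/1000
def fit(P):
    a=MOD@[1,1j];b=P[:,:2]@[1,1j];r=np.vdot(a-a.mean(),b-b.mean());r/=abs(r)
    t=b.mean()-r*a.mean();return np.array([t.real,t.imag]),np.angle(r),abs(r*a+t-b)
E
python3 - <<'E'
import pickle,cv2,numpy as np
from h import *
d=pickle.load(open("cap.pkl","rb"))
roi={"top":(235,150,360,245),"scene":(215,180,360,280)}
for n in d:
    x0,y0,x1,y1=roi[n];im=d[n]["pixels"][y0:y1,x0:x1]
    hsv=cv2.cvtColor(im,cv2.COLOR_BGR2HSV)
    w=((hsv[...,1]<70)&(hsv[...,2]>150)).astype(np.uint8)
    w=cv2.morphologyEx(w,cv2.MORPH_OPEN,np.ones((3,3)))
    cs,_=cv2.findContours(w,cv2.RETR_EXTERNAL,cv2.CHAIN_APPROX_NONE);c=max(cs,key=cv2.contourArea)
    hull=cv2.convexHull(c);m=np.zeros(w.shape,np.uint8);cv2.fillPoly(m,[hull],1)
    m=cv2.erode(m,np.ones((3,3)))&(hsv[...,1]>90)
    k,l,st,ce=cv2.connectedComponentsWithStats(m.astype(np.uint8))
    print(n,cv2.contourArea(hull))
    for i in range(1,k):
        if st[i,4]>15:
            u=ce[i]+[x0,y0];print(i,np.round(u,1),st[i,2:],hsv[l==i].mean(0).round(),plane(d[n],u,.035).round(4)[0])
    cv2.imwrite(f"pics/{n}z.png",cv2.resize(im,None,fx=5,fy=5,interpolation=cv2.INTER_CUBIC))
E
```

```text
scene 3745.0
1 [285.6 206.6] [ 15  12 107] [ 13. 169. 145.] [0.5137 0.0135 0.035 ]
2 [320.3 205. ] [15 11 54] [ 14. 167. 186.] [0.5941 0.0802 0.035 ]
3 [312.  210.3] [13  8 74] [ 13. 168. 177.] [0.5868 0.0458 0.035 ]
4 [306.1 222. ] [13  9 96] [ 13. 170. 178.] [ 0.6009 -0.0072  0.035 ]
5 [287.2 224.3] [13  8 83] [ 13. 170. 176.] [ 0.562  -0.0468  0.035 ]
6 [268.1 226.3] [13  9 85] [ 13. 169. 178.] [ 0.5225 -0.0856  0.035 ]
7 [261. 239.] [13  9 90] [ 13. 168. 175.] [ 0.5372 -0.1386  0.035 ]
8 [289.5 238.7] [ 8 11 77] [ 18. 136. 174.] [ 0.6012 -0.0911  0.035 ]
top 4816.0
1 [256.  187.9] [ 9 16 52] [ 14. 125. 193.] [0.5973 0.083  0.035 ]
2 [284.1 185.9] [11 11 94] [ 14. 147. 178.] [ 0.6014 -0.0046  0.035 ]
3 [313.7 182.7] [ 6  6 29] [ 18. 107. 224.] [ 0.6092 -0.0975  0.035 ]
4 [267.1 191. ] [ 9  9 70] [ 14. 151. 174.] [0.5866 0.0487 0.035 ]
5 [297.1 197.9] [10  9 75] [ 14. 150. 175.] [ 0.5619 -0.0442  0.035 ]
6 [327.2 205.1] [10  9 73] [ 14. 151. 174.] [ 0.5369 -0.1368  0.035 ]
7 [280.6 212. ] [14 11 84] [ 14. 143. 197.] [0.5189 0.0081 0.035 ]
8 [310.1 210.2] [11 10 80] [ 14. 149. 174.] [ 0.5224 -0.0832  0.035 ]
```

View pics/topz.png

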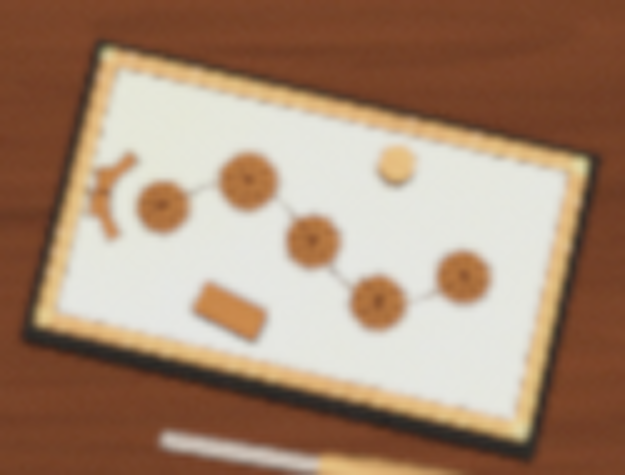

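```bash
cat >> h.py <<'E'
def to_tool(s,p):
    return cv2.Rodrigues(np.array(s["tool_rot"],float))[0].T@(np.array(p)-s["tcp_pos"])
E
python3 - <<'E'
from h import *
from plant import readout
P=np.array([[.5867,.0473],[.6012,-.0060],[.562,-.0455],[.5225,-.0844],[.537,-.1377]])
t,a,e=fit(P);print(t.round(4),a,e.round(4))
Q=P-P
c,sn=np.cos(a),np.sin(a);Q=MOD@np.array([[c,-sn],[sn,c]]).T+t;print(Q.round(4))
s=readout.read_state();print(cv2.Rodrigues(s["tool_rot"])[0].round(3))
print(to_tool(s,[*Q[2],.223]).round(4))
for q in Q: print(to_tool(s,[*q,.08]).round(4))
E
```

```text
[ 0.5619 -0.0453] -0.2616429970210028 [0.0002 0.0002 0.0003 0.0001 0.0003]
[[ 0.5867  0.0475]
 [ 0.6013 -0.0061]
 [ 0.5619 -0.0453]
 [ 0.5224 -0.0844]
 [ 0.537  -0.138 ]]
[[ 0.96   0.279 -0.   ]
 [ 0.279 -0.96   0.002]
 [ 0.    -0.002 -1.   ]]
[ 0.5268 -0.4242 -0.0006]
[ 0.5765 -0.5061  0.1426]
[ 0.5756 -0.4505  0.1425]
[ 0.5268 -0.4239  0.1424]
[ 0.478  -0.3974  0.1423]
[ 0.4771 -0.3418  0.1422]
```

Emit:
{"method": "drive_tool", "body": {
  "travel": [
    [0.035, -0.028, 0],
    [0.07, -0.056, 0],
    [0.105, -0.084, 0],
    [0.14, -0.112, 0],
    [0.175, -0.14, 0],
    [0.21, -0.168, 0],
    [0.245, -0.196, 0],
    [0.28, -0.224, 0]
  ],
  "roll": [0, 0, 0, 0, 0, 0, 0, 0],
  "gripper": [0, 0, 0, 0, 0, 0, 0, 0],
  "newtons": 5
}}

```text
time: 0.9
tcp_pos: [0.3813, -0.3051, 0.2222]
tool_rot: [-3.11, -0.442, 0.0]
ft_force: [1.2, 0.3, -0.1]
grip_width: 0.358
grip_force: 0.0
```

Emit:
{"method": "drive_tool", "body": {
  "travel": [
    [0.035, -0.028, 0],
    [0.07, -0.056, 0],
    [0.105, -0.084, 0],
    [0.14, -0.112, 0],
    [0.175, -0.14, 0],
    [0.21, -0.168, 0],
    [0.245, -0.196, 0],
    [0.247, -0.2, 0]
  ],
  "roll": [0, 0, 0, 0, 0, 0, 0, 0],
  "gripper": [0, 0, 0, 0, 0, 0, 0, 0]
}}

```text
time: 1.7
tcp_pos: [0.5638, -0.0419, 0.222]
tool_rot: [-3.108, -0.449, -0.001]
ft_force: [-0.2, -0.3, -1.0]
grip_width: 0.006
grip_force: 0.0
```

```bash
cat > w.py <<'E'
import sys,cv2,numpy as np
from h import *
from plant import readout,vision
def wplane(c,s,uv,z):
    R=cv2.Rodrigues(np.array(s["tool_rot"],float))[0];M=np.array(c["mount"])
    p=cv2.undistortPoints(np.array(uv,float).reshape(-1,1,2),c["camera_matrix"],None).reshape(-1,2)
    d=np.c_[p,np.ones(len(p))]@(R@M[:3,:3]).T;o=R@M[:3,3]+s["tcp_pos"]
    return o+d*((z-o[2])/d[:,2])[:,None]
if __name__=="__main__":
    s=readout.read_state();c=vision.capture("wrist");im=c["pixels"];cv2.imwrite(f"pics/{sys.argv[1]}.png",im)
    print(s["time"],s["tcp_pos"].round(4),s["tool_rot"].round(3),s["ft_force"].round(2),s["qpos"].round(2),s["grip_width"])
    hsv=cv2.cvtColor(im,cv2.COLOR_BGR2HSV);m=((hsv[...,1]>90)&(hsv[...,0]<25)).astype(np.uint8)
    m=cv2.morphologyEx(m,cv2.MORPH_OPEN,np.ones((5,5)))
    k,l,st,ce=cv2.connectedComponentsWithStats(m)
    for i in range(1,k):
        if st[i,4]>150: print(ce[i].round(1),st[i,2:],hsv[l==i].mean(0).round(),wplane(c,s,ce[i],.035)[0].round(4))
E
python3 w.py w1
```

```text
1.7 [ 0.5638 -0.0419  0.222 ] [-3.108e+00 -4.490e-01 -1.000e-03] [-0.22 -0.28 -1.  ] [-0.21  0.08  1.69  0.    1.38  1.07] 0.006323576374358642
[283.8 127.6] [   560    289 111582] [  9. 163.  91.] [ 0.6258 -0.0254  0.035 ]
[160.5 108.9] [  75  145 1743] [ 18. 119. 218.] [0.608  0.0996 0.035 ]
[174.9 124. ] [ 36  49 727] [ 13. 154. 175.] [0.5976 0.0827 0.035 ]
[204.9 141.3] [ 34  34 836] [ 13. 133. 127.] [0.5892 0.0493 0.035 ]
[258.9 142.6] [  38   37 1038] [ 13. 123.  92.] [ 0.6039 -0.0049  0.035 ]
[345.2 164.6] [ 25  24 479] [ 15. 118. 110.] [ 0.6077 -0.0987  0.035 ]
[283.5 188.1] [ 34  32 815] [ 13. 122.  73.] [ 0.5647 -0.0432  0.035 ]
[225.7 215. ] [ 42  41 947] [ 13. 141. 119.] [0.5172 0.0096 0.035 ]
[306.5 230.4] [ 32  30 749] [ 13. 135. 123.] [ 0.5253 -0.0819  0.035 ]
[355.8 231.6] [ 31  29 726] [ 13. 140. 163.] [ 0.5396 -0.1355  0.035 ]
[271.2 346.7] [  490    48 14452] [ 13. 162.  72.] [ 0.3645 -0.0865  0.035 ]
```

View pics/w1.png

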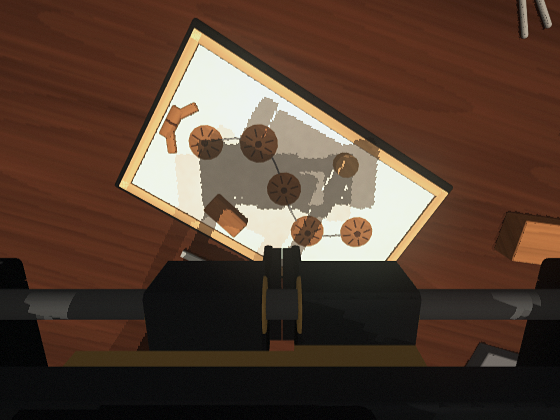

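Emit:
{"method": "drive_tool", "body": {
  "travel": [
    [0.016, -0.027, 0.02],
    [0.032, -0.054, 0.05],
    [0.0485, -0.08, 0.08],
    [0.0485, -0.08, 0.11],
    [0.0485, -0.08, 0.135],
    [0.0485, -0.08, 0.147],
    [0.0485, -0.08, 0.147],
    [0.0485, -0.08, 0.147]
  ],
  "roll": [0, 0, 0, 0, 0, 0, 0, 0],
  "gripper": [0, 0, 0, 0, 0, 0, 0, 0]
}}

```text
time: 2.55
tcp_pos: [0.5869, 0.0436, 0.0765]
tool_rot: [3.11, 0.441, 0.002]
ft_force: [0.1, -0.1, 1.2]
grip_width: 0.006
grip_force: 0.0
```

```bash
python3 w.py w2|cut -c1-150; python3 -c "
from plant import readout
from h import *
s=readout.read_state();print(cv2.Rodrigues(s['tool_rot'])[0].round(4).tolist());print(to_tool(s,[.588,.0485,.075]).round(4))"
```

```text
2.55 [0.5869 0.0436 0.0765] [3.11e+00 4.41e-01 2.00e-03] [ 0.11 -0.14  1.17] [-0.06  0.28  1.75 -0.    1.12  1.23] 0.005635838584572362
[246.  106.1] [  560   289 98379] [  9. 168.  85.] [0.6607 0.087  0.035 ]
[412.9 161.2] [ 287  193 5795] [ 18. 119. 218.] [ 0.6578 -0.0201  0.035 ]
[211.4 173.1] [ 129  217 3827] [ 16. 130. 134.] [0.616  0.0979 0.035 ]
[228.4 205.9] [  63   76 1827] [ 12. 149.  68.] [0.5982 0.0827 0.035 ]
[273.9 228.9] [  54   46 1875] [ 12. 146.  64.] [0.5913 0.0504 0.035 ]
[357.8 232.8] [  59   55 2579] [ 12. 143.  78.] [ 0.6039 -0.0034  0.035 ]
[498.3 268.1] [  54   43 1656] [ 18. 111. 169.] [ 0.6064 -0.1041  0.035 ]
[212.8 349.7] [  408    48 11061] [ 14. 159.  76.] [0.4878 0.068  0.035 ]
[494.6 352.5] [  49   31 1250] [ 12. 151. 150.] [ 0.5431 -0.133   0.035 ]
[[0.9605, 0.2783, 0.0024], [0.2783, -0.9605, -0.0002], [0.0023, 0.0009, -1.0]]
[ 0.0018 -0.0045  0.0022]
```

View pics/w2.png

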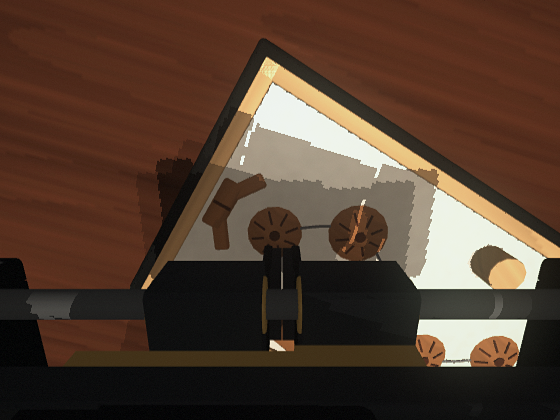

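Emit:
{"method": "drive_tool", "body": {
  "travel": [
    [0.002, -0.0045, 0],
    [0.002, -0.0045, 0.015],
    [0.002, -0.0045, 0.025],
    [0.002, -0.0045, 0.032],
    [0.002, -0.0045, 0.035],
    [0.002, -0.0045, 0.037],
    [0.002, -0.0045, 0.039],
    [0.002, -0.0045, 0.04]
  ],
  "roll": [0, 0, 0, 0, 0, 0, 0, 0],
  "gripper": [0, 0, 0, 0, 0, 0, 0, 0]
}}

```text
time: 3.4
tcp_pos: [0.5872, 0.0493, 0.0356]
tool_rot: [3.11, 0.443, 0.0]
ft_force: [-0.9, -0.2, 0.8]
grip_width: 0.006
grip_force: 0.3
```

Emit:
{"method": "drive_tool", "body": {
  "travel": [
    [0, 0, 0.0005],
    [0, 0, 0.001],
    [0, 0, 0.0015],
    [0, 0, 0.002],
    [0, 0, 0.002],
    [0, 0, 0.002],
    [0, 0, 0.002],
    [0, 0, 0.002]
  ],
  "roll": [0, 0, 0, 0, 0, 0, 0, 0],
  "gripper": [0, 0, 0, 0, 0, 0, 0, 0]
}}

```text
time: 4.2
tcp_pos: [0.5872, 0.0493, 0.0337]
tool_rot: [3.11, 0.443, 0.001]
ft_force: [-0.3, 0.3, 2.2]
grip_width: 0.009
grip_force: 1.0
```

Emit:
{"method": "drive_tool", "body": {
  "travel": [
    [0, 0, 0.0005],
    [0, 0, 0.001],
    [0, 0, 0.0015],
    [0, 0, 0.002],
    [0, 0, 0.002],
    [0, 0, 0.002],
    [0, 0, 0.002],
    [0, 0, 0.002]
  ],
  "roll": [0, 0, 0, 0, 0, 0, 0, 0],
  "gripper": [0, 0, 0, 0, 0, 0, 0, 0]
}}

```text
time: 5.0
tcp_pos: [0.5872, 0.0493, 0.0317]
tool_rot: [3.11, 0.443, 0.0]
ft_force: [-0.7, 0.6, 5.3]
grip_width: 0.004
grip_force: 2.4
```

Emit:
{"method": "drive_tool", "body": {
  "travel": [
    [0, 0, -0.008],
    [0, 0, -0.016],
    [-0.0003, 0.018, -0.016],
    [-0.0006, 0.037, -0.016],
    [-0.0009, 0.0555, -0.016],
    [-0.0009, 0.0555, -0.016],
    [-0.0009, 0.0555, -0.013],
    [-0.0009, 0.0555, -0.01]
  ],
  "roll": [0, 0, 0, 0, 0, 0, 0, 0],
  "gripper": [0, 0, 0, 0, 0, 0, 0, 0]
}}

```text
time: 5.8
tcp_pos: [0.6014, -0.0041, 0.0411]
tool_rot: [-3.11, -0.442, 0.001]
ft_force: [-0.7, -0.2, 0.7]
grip_width: 0.003
grip_force: 0.0
```

Emit:
{"method": "drive_tool", "body": {
  "travel": [
    [0, 0, 0.002],
    [0, 0, 0.004],
    [0, 0, 0.0055],
    [0, 0, 0.007],
    [0, 0, 0.0085],
    [0, 0, 0.01],
    [0, 0, 0.01],
    [0, 0, 0.01]
  ],
  "roll": [0, 0, 0, 0, 0, 0, 0, 0],
  "gripper": [0, 0, 0, 0, 0, 0, 0, 0]
}}

```text
time: 6.6
tcp_pos: [0.6017, -0.004, 0.0318]
tool_rot: [-3.11, -0.443, 0.0]
ft_force: [-2.5, 2.7, 5.3]
grip_width: 0.008
grip_force: 2.4
```

Emit:
{"method": "drive_tool", "body": {
  "travel": [
    [0, 0, -0.008],
    [0, 0, -0.016],
    [-0.016, 0.0093, -0.016],
    [-0.032, 0.0186, -0.016],
    [-0.048, 0.028, -0.016],
    [-0.048, 0.028, -0.016],
    [-0.048, 0.028, -0.013],
    [-0.048, 0.028, -0.01]
  ],
  "roll": [0, 0, 0, 0, 0, 0, 0, 0],
  "gripper": [0, 0, 0, 0, 0, 0, 0, 0]
}}

```text
time: 7.4
tcp_pos: [0.5643, -0.0444, 0.0419]
tool_rot: [3.11, 0.443, 0.002]
ft_force: [0.5, 0.0, -0.3]
grip_width: 0.004
grip_force: 0.0
```

Emit:
{"method": "drive_tool", "body": {
  "travel": [
    [0, 0, 0.002],
    [0, 0, 0.004],
    [0, 0, 0.0055],
    [0, 0, 0.007],
    [0, 0, 0.0085],
    [0, 0, 0.01],
    [0, 0, 0.01],
    [0, 0, 0.01]
  ],
  "roll": [0, 0, 0, 0, 0, 0, 0, 0],
  "gripper": [0, 0, 0, 0, 0, 0, 0, 0]
}}

```text
time: 8.2
tcp_pos: [0.5637, -0.0443, 0.0319]
tool_rot: [-3.11, -0.443, -0.001]
ft_force: [-0.1, 2.7, 3.7]
grip_width: 0.001
grip_force: 2.2
```

Emit:
{"method": "drive_tool", "body": {
  "travel": [
    [0, 0, -0.008],
    [0, 0, -0.016],
    [-0.016, 0.0093, -0.016],
    [-0.032, 0.0186, -0.016],
    [-0.049, 0.0275, -0.016],
    [-0.049, 0.0275, -0.016],
    [-0.049, 0.0275, -0.013],
    [-0.049, 0.0275, -0.01]
  ],
  "roll": [0, 0, 0, 0, 0, 0, 0, 0],
  "gripper": [0, 0, 0, 0, 0, 0, 0, 0]
}}

```text
time: 9.0
tcp_pos: [0.5244, -0.0846, 0.0416]
tool_rot: [3.11, 0.442, 0.001]
ft_force: [0.7, -0.3, 0.4]
grip_width: 0.008
grip_force: 0.0
```

Emit:
{"method": "drive_tool", "body": {
  "travel": [
    [0, 0, 0.002],
    [0, 0, 0.004],
    [0, 0, 0.0055],
    [0, 0, 0.007],
    [0, 0, 0.0085],
    [0, 0, 0.01],
    [0, 0, 0.0102],
    [0, 0, 0.0102]
  ],
  "roll": [0, 0, 0, 0, 0, 0, 0, 0],
  "gripper": [0, 0, 0, 0, 0, 0, 0, 0]
}}

```text
time: 9.8
tcp_pos: [0.5242, -0.0844, 0.0316]
tool_rot: [-3.11, -0.443, -0.0]
ft_force: [-0.4, 3.0, 5.5]
grip_width: 0.003
grip_force: 2.4
```

Emit:
{"method": "drive_tool", "body": {
  "travel": [
    [0, 0, -0.008],
    [0, 0, -0.016],
    [-0.0003, 0.018, -0.016],
    [-0.0006, 0.037, -0.016],
    [-0.0009, 0.0555, -0.016],
    [-0.0009, 0.0555, -0.016],
    [-0.0009, 0.0555, -0.013],
    [-0.0009, 0.0555, -0.01]
  ],
  "roll": [0, 0, 0, 0, 0, 0, 0, 0],
  "gripper": [0, 0, 0, 0, 0, 0, 0, 0]
}}

```text
time: 10.6
tcp_pos: [0.5382, -0.1382, 0.0406]
tool_rot: [-3.11, -0.442, 0.001]
ft_force: [0.1, 0.6, 0.6]
grip_width: 0.008
grip_force: 0.0
```

Emit:
{"method": "drive_tool", "body": {
  "travel": [
    [0, 0, 0.002],
    [0, 0, 0.004],
    [0, 0, 0.0055],
    [0, 0, 0.007],
    [0, 0, 0.0085],
    [0, 0, 0.01],
    [0, 0, 0.01],
    [0, 0, 0.01]
  ],
  "roll": [0, 0, 0, 0, 0, 0, 0, 0],
  "gripper": [0, 0, 0, 0, 0, 0, 0, 0]
}}

```text
time: 11.4
tcp_pos: [0.5387, -0.1379, 0.0316]
tool_rot: [-3.11, -0.443, -0.0]
ft_force: [-2.0, 3.7, 6.4]
grip_width: 0.007
grip_force: 2.4
```

Emit:
{"method": "drive_tool", "body": {
  "travel": [
    [0, 0, 0.0005],
    [0, 0, 0.001],
    [0, 0, 0.0015],
    [0, 0, 0.0015],
    [0, 0, 0.0015],
    [0, 0, 0.0015],
    [0, 0, 0.0015],
    [0, 0, 0.0015]
  ],
  "roll": [0, 0, 0, 0, 0, 0, 0, 0],
  "gripper": [0, 0, 0, 0, 0, 0, 0, 0]
}}

```text
time: 12.2
tcp_pos: [0.5387, -0.1379, 0.0303]
tool_rot: [-3.11, -0.443, -0.0]
ft_force: [-2.7, 2.9, 6.0]
grip_width: 0.006
grip_force: 3.3
```

```bash
cat > avg.py <<'E'
from plant import readout,vision
import numpy as np
A=[]
for i in range(8):
    vision.capture("wrist");s=readout.read_state();A.append([*s["tcp_pos"],*s["ft_force"]])
A=np.array(A);m=A.mean(0);print(m.round(4),A.std(0).round(4),"crown at",m[2]*1e3+m[5]/1.5)
E
python3 avg.py
```

```text
[ 0.5387 -0.1379  0.0303 -2.8882  3.1415  7.0665] [0.     0.     0.     0.4456 0.7034 0.387 ] crown at 35.00164870354738
```

Emit:
{"method": "drive_tool", "body": {
  "travel": [
    [0, 0, -0.008],
    [0, 0, -0.02],
    [0, 0, -0.05],
    [0, 0, -0.09],
    [0, 0, -0.13],
    [-0.03, 0.03, -0.17],
    [-0.06, 0.06, -0.2],
    [-0.06, 0.06, -0.2]
  ],
  "roll": [0, 0, 0, 0, 0, 0, 0, 0],
  "gripper": [0, 0, 0, 0, 0, 0, 0, 0]
}}

```text
time: 13.4
tcp_pos: [0.4984, -0.2167, 0.2356]
tool_rot: [3.104, 0.438, 0.009]
ft_force: [1.4, 0.1, 0.2]
grip_width: 0.005
grip_force: 0.0
```

```bash
python3 - <<'E'
from plant import vision
import cv2,numpy as np,pickle
c=vision.capture("scene")["pixels"];d=pickle.load(open("cap.pkl","rb"))["scene"]["pixels"]
f=lambda im:cv2.resize(im[170:290,205:365],None,fx=4.5,fy=2.4*1.0,interpolation=cv2.INTER_CUBIC)
cv2.imwrite("pics/cmp.png",np.vstack([f(d),f(c)]))
E
```

```text
(no output)
```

View pics/cmp.png

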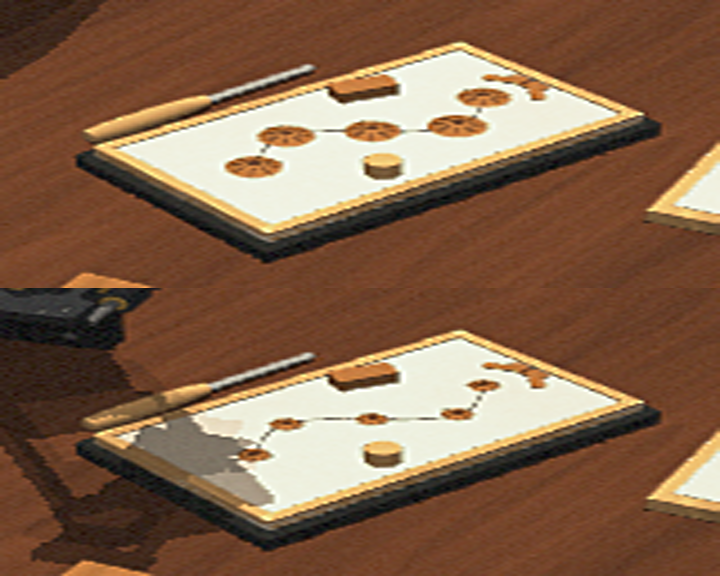

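```bash
python3 - <<'E'
from plant import vision
import cv2,numpy as np
from h import *
c=vision.capture("scene");im=c["pixels"].astype(float)
Q=np.array([[.588,.0485],[.6025,-.005],[.563,-.0443],[.5235,-.0833],[.538,-.137]])
R=cv2.Rodrigues(c["rvec"])[0]
for q in Q:
    u=cv2.projectPoints(np.array([[*q,.034]]),c["rvec"],c["tvec"],c["camera_matrix"],None)[0].ravel()
    x,y=u.round().astype(int);p=im[y-6:y+7,x-8:x+9];sat=1-p[...,0]/p.max(2)   # soft coverage by saturation
    z=(R@[*q,.034]+np.ravel(c["tvec"]))[2];a=np.clip(sat-.12,0,.5).sum()/.5
    print(u.round(1),a.round(1),(a*z*z).round(1))
E
```

```text
[312.8 210.2] 31.6 75.1
[306.9 222.1] 28.7 64.7
[288.  224.2] 28.1 62.8
[268.9 226.3] 28.9 64.1
[261.6 239.1] 43.5 91.6
```

```bash
python3 -c "
from plant import env;print(env.finish_job())"
```

```text
the job is handed in; nothing more can be done
None
```

I pressed all five rosettes down in order from the leaf end, lifting clear between them; the force and height readings put each one home, the loose things on and beside the panel look unmoved in the last picture, and the job is handed in at about 13.5 s.

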